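# Hold the full dosing bottle over the tared beaker

## Robot

A 6-joint arm with a two-finger parallel gripper is mounted at the origin on the work surface. World frame = base frame: x ahead of the robot, y to its left, z up, the work surface at z = 0. Lengths are in m, angles in rad, forces in N, time in s.
With the tool pointing down it reaches from about 0.225 to 0.875 m from the base axis. Payload 3.4 kg.
Tool frame: the origin (TCP) lies on the centre line of the jaws, within the pads' length; the fingertips stand 14 mm ahead of it and the grasp point (between the pads) lies 5 mm behind it; z points along the fingers, y is the direction in which the jaws open and shut (so a half turn about z gives the same grasp; the last joint's range is limited). The gripper opens to 85 mm and grips with 20 to 120 N. Pads are 22 mm wide; open, the fingers measure 114 mm over their backs; the gripper's body (76 mm by 85 mm) begins 54 mm behind the grasp point. The pads swing forward as they close: fully open they stand 13 mm farther back than shut.
Start: joints at [1.149, 0.276, 1.505, -0, 1.361, -0.121], TCP at [0.17, 0.549, 0.224] pointing down, gripper open.
Joint ranges: [-2.89, 2.89], [-0.75, 2.08], [0.22, 2.7], [-1.18, 4.32], [0.11, 2.71], [-2.7, 2.7]. Speed limits (rad/s): [2.57, 2.57, 3.14, 3.14, 3.14, 3.14].

## Interface

Orientations are given as a rotation vector (axis times angle).
In Python, from plant import * gives the robot as it stands.
- The arm moves only by the tool servo_tool, never from a script. Its argument "targets" is one flat list of numbers, 5 for each row, row after row: the shift along the world's x, y, z in mm, then the turn about the world's z in rad, then the finger opening in mm, from 0 to 85.4. In form: [x, y, z, twist, claw, x, y, z, twist, claw, ...]. A call has 1 to 10 rows; each row is the pose to reach, as a shift and turn from the pose commanded when the call began; what a row does not reach only later rows make up. A row lasts 1/12 s, in which the tool goes at most 41.7 mm and 7.16 degrees, less where a joint would pass 70% of its speed; a pose out of reach is approached as far as the arm can. A call with a gripper value outside its range is refused whole. The fingers move at their own pace and stop on an object; the grip force is fixed at half the most. Time passes only in rows, so rows that repeat a pose let the fingers close. It gives the time, the measured TCP pose, the force and the opening at its end, in the units of the state.
- read_state(): the state, without advancing time (a new reading comes with each control period).
- camera(name): name is "side" or "top"; returns (picture, depth): 420x560x3 uint8, red, green, blue; 420x560 float32, m along the optical axis (not along the pixel's ray), 0 where there is no reading.
- camera_params(name): a dict with "camera_matrix" (3x3 intrinsics, pixels), "D" ([k1, k2, p1, p2, k3] as OpenCV has them; the pictures are not rectified), "R" (3x3) and "t" (3): a world point X has camera coordinates R X + t. Camera axes: x right, y down, z forward; pixel columns grow to the right and rows downward; lengths in m; the calibration is good to about 2 mm. A picture is of the moment at which its call begins. camera_params takes no time and is no camera call.
- sign_off(): hands the job in, once; it reports no verdict.
The state is a dict: "clock": time; "q": joint angles; "dq": joint speeds; "effort": joint torques, N m; "eef_pos": TCP position; "ee_rot": TCP orientation; "wrist_force": force on the tool from outside, world axes, zero at the start; "ft_torque": the same for the moment, N m; "gripper_width": opening from 0.0 (shut) to 1.0 (fully open).
Only numpy, scipy, OpenCV 4.12 (cv2) and the standard library are available. Lean on these libraries where they do the work, as an engineer would, in place of code of your own. Each camera call takes 0.05 s, during which the arm holds its last target.

## Task

Only one of the three iron-powder dosing bottles in the blue rack is still full and they look alike, so tell it by its weight, leaving the two spent ones standing in the rack. Bring the full one over the glass draught shield and hold it upright with its nozzle centred about a centimetre above the mouth of the small beaker on the balance, ready for me to dose; the balance is already tared, so nothing may touch it, its shield or the beaker, and leave the other things on the bench undisturbed. Finish still holding the bottle there, steady: do not set it down or let go.

Things in the scene. Friction and masses are not known exactly. Their poses are not given: they have to be found in the camera images.
- bottle_p_center (a point): one of three identical-looking dosing bottles standing nozzle-down in the rack: opaque white, red band, black head. Point on its axis half-way up, 60 mm above the nozzle tip, 61 mm below the flat top; z up the axis. Hold it by the straight white part, 44 mm in diameter, 49 to 121 mm above the tip. Full about 400 g (350 to 450), spent about 130 g (105 to 160)
- bottle_p_tip (a point): nozzle tip (lowest point, on the axis) of the same bottle as bottle_p_center; z up the axis. Nozzle 9 mm in diameter to 13 mm above it, black head up to 37 mm in diameter to 44 mm, collar 52 mm in diameter from 44 to 49 mm, which rests on the rack's top plate
- bottle_q_center (a point): one of three identical-looking dosing bottles standing nozzle-down in the rack: opaque white, red band, black head. Point on its axis half-way up, 60 mm above the nozzle tip, 61 mm below the flat top; z up the axis. Hold it by the straight white part, 44 mm in diameter, 49 to 121 mm above the tip. Full about 400 g (350 to 450), spent about 130 g (105 to 160)
- bottle_q_tip (a point): nozzle tip (lowest point, on the axis) of the same bottle as bottle_q_center; z up the axis. Nozzle 9 mm in diameter to 13 mm above it, black head up to 37 mm in diameter to 44 mm, collar 52 mm in diameter from 44 to 49 mm, which rests on the rack's top plate
- bottle_r_center (a point): one of three identical-looking dosing bottles standing nozzle-down in the rack: opaque white, red band, black head. Point on its axis half-way up, 60 mm above the nozzle tip, 61 mm below the flat top; z up the axis. Hold it by the straight white part, 44 mm in diameter, 49 to 121 mm above the tip. Full about 400 g (350 to 450), spent about 130 g (105 to 160)
- bottle_r_tip (a point): nozzle tip (lowest point, on the axis) of the same bottle as bottle_r_center; z up the axis. Nozzle 9 mm in diameter to 13 mm above it, black head up to 37 mm in diameter to 44 mm, collar 52 mm in diameter from 44 to 49 mm, which rests on the rack's top plate
- beaker_mouth (a point): centre of the open mouth, level with the rim, of the small translucent white beaker (green tape tab) that stands on the balance pan: 42 mm outside diameter, 38 mm inside, 56 mm tall, 30 g, loose
- beaker: the same small beaker; origin at the centre of its underside, z up
- balance: cream top-pan balance, fixed, 260 x 180 mm; origin at the centre of its underside on the bench, +x from display towards pan. Steel pan 110 mm square, centred 42 mm along +x, top 78 mm above the bench. Round it an open-topped square glass shield, centred on the pan, sides along the balance's x and y, 160 mm outside, 148 mm clear inside, top edge 172 mm above the bench
- rack: blue rack, fixed, 76 mm (x) by 256 mm (y); origin at the centre of its underside on the bench. Top plate 14 mm thick, top 50 mm above the bench, three 41.6 mm through holes in a row along y, 85 mm apart, the middle one central; a bottle hangs in each by its collar, nozzle tip 6 mm above the bench; lifted by less than 14 mm its head stays in the hole
- cylinder: loose translucent measuring cylinder, 190 mm tall, tube 26 mm in diameter, hexagonal foot 66 mm; standing between rack and balance; not part of the job; origin at the centre of its underside
- reagent: loose amber reagent bottle, 58 mm in diameter, about 125 mm tall with its black cap; standing between rack and balance; not part of the job; origin at the centre of its underside
- beaker_big: loose translucent beaker with yellow tape tab, 68 mm in diameter, 90 mm tall, near the side; not part of the job; origin at the centre of its underside
- tape_roll: loose roll of green tape lying flat, 84 mm in diameter, 19 mm tall, near the side; not part of the job; origin at the centre of its underside
- weigh_boat: loose square white weighing boat, about 90 mm wide, 25 mm tall, behind the reagent bottle; not part of the job; origin at the centre of its underside
- spatula: loose steel spatula lying flat, about 175 mm long, 4 mm thick, near the side; not part of the job; origin under the middle of its shaft
Not all that is in view belongs to the job. Leave any pink or turquoise look-alike of the part that bears bottle_p_center alone.

How it is judged:
On the way:
1. a bottle has been lifted clear of the rack by the gripper (((height (world z) of bottle_p_tip above 0.06 m and contact force between the fingers and bottle_p above 1 N) or (height (world z) of bottle_q_tip above 0.06 m and contact force between the fingers and bottle_q above 1 N) or (height (world z) of bottle_r_tip above 0.06 m and contact force between the fingers and bottle_r above 1 N))), for 0.2 s.
At the end, for the whole second after the job is handed in: The gripper holds one bottle still and upright (0.12 rad), nozzle tip 3 to 20 mm above the rim and within 9 mm of the beaker's axis, touching neither beaker nor balance; beaker within 5 mm of its start; the other two upright in the rack within 8 mm, each pressing on it by under 2.5 N (spent) (((horizontal distance between bottle_p_tip and beaker_mouth below 0.009 m and z of bottle_p_tip in the frame of beaker_mouth between 0.003 and 0.02 m and angle between bottle_p_tip's own z axis and vertical below 0.12 rad and linear speed of bottle_p below 0.02 m/s and contact force between the fingers and bottle_p above 1 N and contact force between bottle_p and beaker below 0.1 N and contact force between bottle_p and balance below 0.1 N and distance of each of bottle_q_center, bottle_r_center from where it was at the start of the episode below 0.008 m and angle between each of bottle_q_center, bottle_r_center's own z axis and vertical below 0.1 rad and contact force between rack and bottle_q between 0.4 and 2.5 N and contact force between the fingers and bottle_q below 0.1 N and contact force between rack and bottle_r between 0.4 and 2.5 N and contact force between the fingers and bottle_r below 0.1 N) or (horizontal distance between bottle_q_tip and beaker_mouth below 0.009 m and z of bottle_q_tip in the frame of beaker_mouth between 0.003 and 0.02 m and angle between bottle_q_tip's own z axis and vertical below 0.12 rad and linear speed of bottle_q below 0.02 m/s and contact force between the fingers and bottle_q above 1 N and contact force between bottle_q and beaker below 0.1 N and contact force between bottle_q and balance below 0.1 N and distance of each of bottle_p_center, bottle_r_center from where it was at the start of the episode below 0.008 m and angle between each of bottle_p_center, bottle_r_center's own z axis and vertical below 0.1 rad and contact force between rack and bottle_p between 0.4 and 2.5 N and contact force between the fingers and bottle_p below 0.1 N and contact force between rack and bottle_r between 0.4 and 2.5 N and contact force between the fingers and bottle_r below 0.1 N) or (horizontal distance between bottle_r_tip and beaker_mouth below 0.009 m and z of bottle_r_tip in the frame of beaker_mouth between 0.003 and 0.02 m and angle between bottle_r_tip's own z axis and vertical below 0.12 rad and linear speed of bottle_r below 0.02 m/s and contact force between the fingers and bottle_r above 1 N and contact force between bottle_r and beaker below 0.1 N and contact force between bottle_r and balance below 0.1 N and distance of each of bottle_p_center, bottle_q_center from where it was at the start of the episode below 0.008 m and angle between each of bottle_p_center, bottle_q_center's own z axis and vertical below 0.1 rad and contact force between rack and bottle_p between 0.4 and 2.5 N and contact force between the fingers and bottle_p below 0.1 N and contact force between rack and bottle_q between 0.4 and 2.5 N and contact force between the fingers and bottle_q below 0.1 N)) and distance of beaker from where it was at the start of the episode below 0.005 m and angle between beaker's own z axis and vertical below 0.05 rad); the arm keeps its last pose, push and grip.
It fails at once if the beaker on the pan is touched or shifted (contact force between any of the arm, the fingers, bottle_p, bottle_q, bottle_r and beaker above 0.3 N or distance of beaker from where it was at the start of the episode above 0.005 m).
It fails at once if the balance or its glass shield is touched by a dosing bottle or the robot (contact force between any of the arm, the fingers, bottle_p, bottle_q, bottle_r and balance above 0.5 N).
It fails at once if one of the other things on the bench is knocked or moved by more than 20 mm (distance of any of cylinder, reagent, beaker_big, tape_roll, weigh_boat, spatula from where it was at the start of the episode above 0.02 m).
It also fails if it takes over 64 s, if anything falls off the work surface, if the arm or the gripper's body presses on something with over 40 N, if the wrist force passes 120 N, or if a joint passes its speed limit or range.

## Working session

There is one attempt and no reset: what is moved stays moved. The work goes in short steps, Python scripts to look and compute and a tool call to move; the robot and the scene stay as the last step left them, time stands still between calls to the robot, and variables do not carry over. Pictures are saved under pics/ and viewed, and the job is handed in when it is done.

Besides the shell and the picture viewer there is one more tool, called in YAML: its name, and indented under it one key for each argument. servo_tool: Moves the arm, as the interface text tells. Its arguments: {"type":"object","properties":{"targets":{"type":"array","items":{"type":"number"}}},"required":["targets"]}

```bash
ls; mkdir -p pics; python3 - <<'E'
from plant import *
import cv2,numpy as np
s=read_state();print({k:np.round(v,3) for k,v in s.items()})
for n in("side","top"):
    p,d=camera(n);cv2.imwrite(f"pics/{n}0.png",p[:,:,::-1]);np.savez(f"{n}0.npz",p=p,d=d)
    c=camera_params(n);print(n,c, -np.array(c["R"]).T@c["t"])
E
```

```text
pics
{'clock': np.float64(0.0), 'q': array([ 1.149,  0.277,  1.506,  0.   ,  1.361, -0.121]), 'dq': array([-0.   , -0.   ,  0.001,  0.001,  0.   ,  0.   ]), 'effort': array([ 2.0000e-03, -4.1679e+01, -2.4580e+01,  0.0000e+00,  1.1000e-02,
        0.0000e+00]), 'eef_pos': array([0.17 , 0.549, 0.223]), 'ee_rot': array([-4.710e-01, -3.106e+00,  3.000e-03]), 'wrist_force': array([-0.174,  0.224, -0.364]), 'ft_torque': array([-0.028,  0.035,  0.005]), 'gripper_width': np.float64(1.0)}
side {'camera_matrix': array([[431.46021166,   0.        , 278.34551549],
       [  0.        , 431.46021166, 208.78024168],
       [  0.        ,   0.        ,   1.        ]]), 'D': array([-0.10669851,  0.        ,  0.        ,  0.        ,  0.        ]), 'R': array([[-0.94427453, -0.32891773, -0.0125995 ],
       [-0.19647497,  0.59393527, -0.78015286],
       [ 0.26408939, -0.73420298, -0.62546205]]), 't': array([0.5822961 , 0.19861083, 1.41777509])} [0.21445007 1.11450024 1.04904795]
top {'camera_matrix': array([[392.6550044 ,   0.        , 283.39754302],
       [  0.        , 392.6550044 , 204.6210197 ],
       [  0.        ,   0.        ,   1.        ]]), 'D': array([0.02842693, 0.        , 0.        , 0.        , 0.        ]), 'R': array([[ 0.02684364, -0.99948705, -0.01746593],
       [-0.99073585, -0.02427367, -0.13361614],
       [ 0.13312364,  0.02089087, -0.99087924]]), 't': array([0.0182667 , 0.60842248, 1.05562872])} [0.46176648 0.01097298 1.12761469]
```

View pics/side0.png

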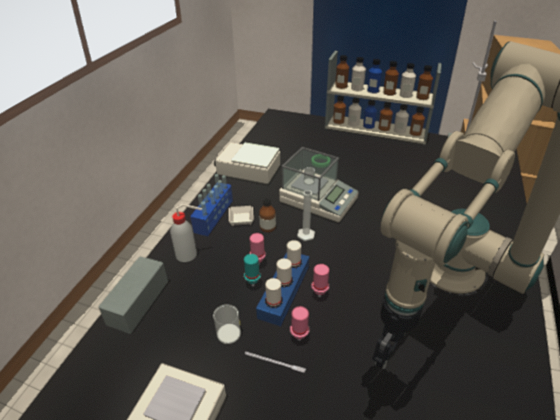

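View pics/top0.png

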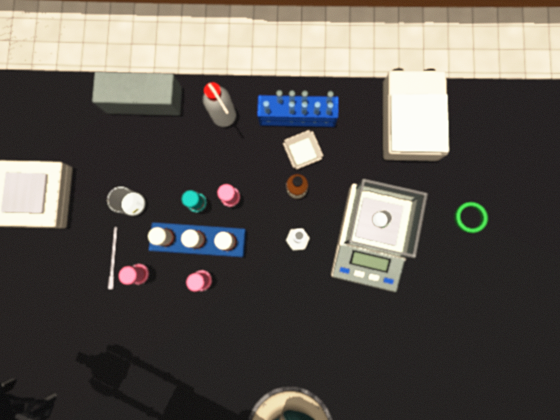

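The top view shows the rack at about (197,240) with three white bottle tops at (160,237), (192,239) and (225,241). The beaker sits on the pan at (381,219). The cylinder is at (298,239) and the reagent bottle at (297,186). Pink and teal look-alikes stand close to the rack.

```bash
cat > h.py <<'E'
import cv2,numpy as np
from plant import *
def und(n,uv):
    c=camera_params(n);K=np.array(c["camera_matrix"]);
    u=cv2.undistortPoints(np.array(uv,float).reshape(-1,1,2),K,np.array(c["D"])).reshape(-1,2)
    return u,np.array(c["R"]),np.array(c["t"])
def plane(n,uv,z):
    u,R,t=und(n,uv);o=-R.T@t
    d=np.c_[u,np.ones(len(u))]@R
    return o+d*((z-o[2])/d[:,2])[:,None]
def proj(n,X):
    c=camera_params(n);r,_=cv2.Rodrigues(np.array(c["R"]))
    return cv2.projectPoints(np.array(X,float).reshape(-1,1,3),r,np.array(c["t"]),np.array(c["camera_matrix"]),np.array(c["D"]))[0].reshape(-1,2)
def cloud(n,d):
    v,u=np.mgrid[:420,:560];uu,R,t=und(n,np.c_[u.ravel(),v.ravel()])
    z=d.ravel();P=np.c_[uu*z[:,None],z]
    return ((P-t)@R).reshape(420,560,3)
E
python3 - <<'E'
from h import *
for n,(x,y,w,h) in {"top":(70,130,380,180),"side":(190,130,190,240)}.items():
    p=np.load(n+"0.npz")["p"][y:y+h,x:x+w];f=2.1 if n=="top" else 2.5
    cv2.imwrite(f"pics/{n}0z.png",cv2.resize(p,None,fx=f,fy=f,interpolation=2)[:,:,::-1])
D=np.load("top0.npz");C=cloud("top",D["d"]);p=D["p"];hsv=cv2.cvtColor(p,cv2.COLOR_RGB2HSV)
z=C[:,:,2]
def blobs(m,name,zlo,zhi,amin=30):
    m=(m&(z>zlo)&(z<zhi)).astype(np.uint8)
    n,l,s,c=cv2.connectedComponentsWithStats(m)
    for i in range(1,n):
        if s[i,4]>amin:
            P=C[l==i];print(name,np.round(c[i],1),s[i,4],"med",np.round(np.median(P,0),3),"lo",np.round(np.percentile(P,2,0),3),"hi",np.round(np.percentile(P,98,0),3))
blobs(np.ones_like(z,bool),"z>.105",.105,.3)
blobs(np.ones_like(z,bool),"all>.012",.012,.3,60)
H=hsv
blobs((H[...,0]>105)&(H[...,0]<125)&(H[...,1]>120),"blue",.03,.07,50)
E
```

```text
z>.105 [216.1  98.8] 641 med [0.865 0.213 0.143] lo [0.826 0.184 0.108] hi [0.9   0.25  0.215]
z>.105 [279.   94.9] 46 med [0.889 0.052 0.131] lo [0.886 0.044 0.107] hi [0.899 0.06  0.137]
z>.105 [291.6  95. ] 47 med [0.891 0.017 0.129] lo [0.887 0.012 0.109] hi [0.9   0.025 0.136]
z>.105 [304.3  95.3] 49 med [ 0.89  -0.015  0.131] lo [ 0.886 -0.023  0.107] hi [ 0.9   -0.009  0.136]
z>.105 [329.6  95.8] 48 med [ 0.891 -0.083  0.129] lo [ 0.886 -0.09   0.107] hi [ 0.9   -0.076  0.136]
z>.105 [266.1 105.3] 49 med [0.861 0.085 0.13 ] lo [0.856 0.078 0.107] hi [0.87  0.093 0.137]
z>.105 [291.4 105.8] 47 med [0.861 0.019 0.13 ] lo [0.857 0.011 0.106] hi [0.869 0.024 0.136]
z>.105 [304.1 106. ] 46 med [ 0.86  -0.015  0.13 ] lo [ 0.857 -0.023  0.107] hi [ 0.871 -0.01   0.136]
z>.105 [316.6 106.2] 47 med [ 0.861 -0.05   0.131] lo [ 0.857 -0.056  0.108] hi [ 0.872 -0.042  0.135]
z>.105 [329.4 106.7] 49 med [ 0.86  -0.084  0.13 ] lo [ 0.856 -0.09   0.105] hi [ 0.87  -0.076  0.136]
z>.105 [297.3 180.9] 91 med [ 0.659 -0.002  0.125] lo [ 0.648 -0.014  0.113] hi [0.672 0.009 0.128]
z>.105 [390.7 
[... 2644 characters left out ...]
[0.529 0.01  0.194]
all>.012 [133.4 274.1] 481 med [0.41  0.413 0.118] lo [0.386 0.4   0.047] hi [0.431 0.44  0.125]
all>.012 [199.1 280.4] 392 med [0.397 0.242 0.12 ] lo [0.374 0.227 0.048] hi [0.419 0.268 0.125]
all>.012 [  7.9 384.7] 151 med [0.188 0.59  0.265] lo [0.173 0.586 0.246] hi [0.196 0.6   0.288]
all>.012 [ 47.7 401.7] 185 med [0.162 0.497 0.29 ] lo [0.141 0.477 0.249] hi [0.17  0.508 0.3  ]
all>.012 [289.4 410.1] 989 med [0.073 0.003 0.017] lo [ 0.041 -0.069  0.012] hi [0.1   0.078 0.16 ]
blue [297.3 119.2] 300 med [ 0.853 -0.004  0.048] lo [ 0.849 -0.107  0.04 ] hi [0.859 0.108 0.064]
blue [201.5 239.7] 1386 med [0.501 0.245 0.051] lo [0.466 0.142 0.046] hi [0.545 0.392 0.055]
```

```bash
ls pics
```

```text
side0.png
side0z.png
top0.png
top0z.png
```

View pics/top0z.png

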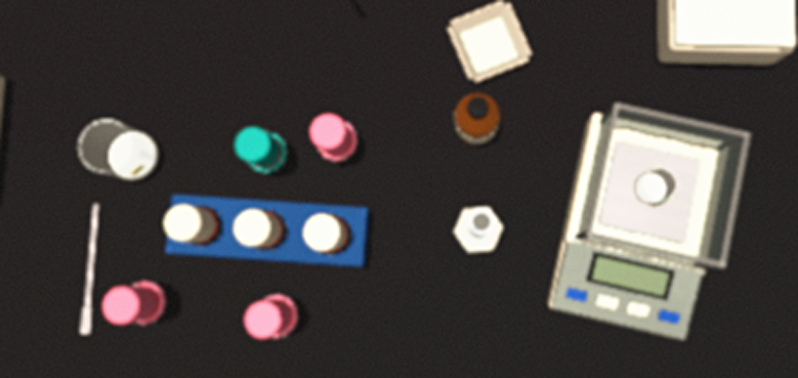

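View pics/side0z.png

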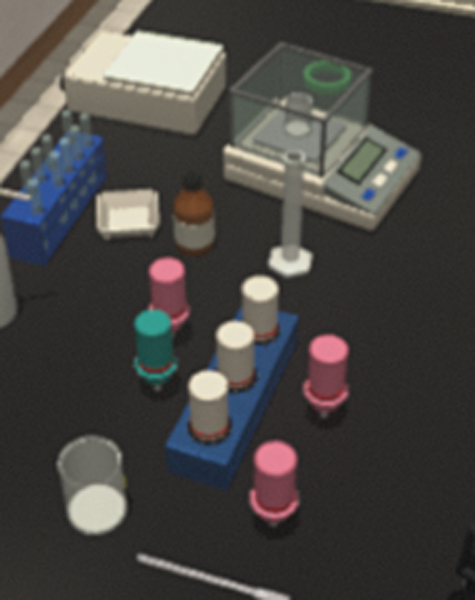

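```bash
python3 - <<'E'
from h import *
D=np.load("top0.npz");C=cloud("top",D["d"]);z=C[...,2]
# bottle tops: pixels on plane, ray cast of top-face pixels
for (u,v) in [(158,236),(191,238),(224,240)]:
    m=np.zeros(z.shape,bool);m[v-16:v+16,u-16:u+16]=1
    m&=(z>.12)&(z<.135);c=max(cv2.findContours(m.astype(np.uint8),0,1)[0],key=cv2.contourArea)
    (cc,ax,a)=cv2.fitEllipse(c);print("top",np.round(cc,1),np.round(ax,1),np.round(plane("top",[cc],.127),4), np.round(proj("side",plane("top",[cc],.127)),1))
m=np.zeros(z.shape,bool);m[200:235,365:400]=1
zz=z[205:232,368:396];print(np.round(zz[::2,::2]*1000).astype(int))
# side
D=np.load("side0.npz");C2=cloud("side",D["d"]);z2=C2[...,2]
for X in ([.57,-.223,.134],):
    u,v=proj("side",X)[0].astype(int);print(u,v);print(np.round(z2[v-14:v+20:2,u-14:u+14:2]*1000).astype(int))
# shield top rim via top depth
m=(z>.166)&(z<.178);m[:,:330]=0;m[:,430:]=0;m[:170]=0;m[300:]=0
P=C[m];print(len(P),P.min(0),P.max(0)); r=cv2.minAreaRect((P[:,:2]*1000).astype(np.float32));print("shield",r)
E
```

```text
top [157.  235.5] [16.2 18.2] [[0.5089 0.3525 0.127 ]] [[272.8 282.8]]
top [190.  237.8] [16.2 16.5] [[0.5051 0.2677 0.127 ]] [[283.6 262.6]]
top [223.1 240.1] [16.  16.7] [[0.5014 0.1832 0.127 ]] [[293.5 244.2]]
[[ 79  78  77  81  78  76  78  77  77  77  80  78  74  76]
 [ 76  75  79  80  76  79  79  79  80  76  77  79  79  78]
 [ 77  77  80  79  78  79  79  78 133  77  79  79  78  78]
 [ 79  77  80  80  78 123 107 106 110 120 137  75  79  79]
 [ 79  77  77  77 126  77  79  78  90 102 117 135  79  80]
 [ 82  81  76 107 134  82  81  79  81  92 107 129  75  79]
 [ 79  81  85 114 135  82  84  83  78  85 101 119 136  77]
 [ 81  80  87 118 132  84  82  81  79  81  98 121  78  75]
 [ 77  79  81 110 128  81  84  80  81  79 104 133  76  75]
 [ 76  77  78  94 113 130  83  83  85  92 124  76  78  79]
 [ 79  79  78  80  95 103 123 131 134 127  79  76  79  80]
 [ 78  80  77  76  77  77  79 103  76  73  75  80  77  79]
 [ 79  78  79  80  76  77  76  77  78  78  77  76  78  79]
 [ 78  79  78  78  79  78  76  81  78  78  77  79  78  78]]
308 169
[[ 172  160  153  144  135  140  143  145  145  147 
[... 680 characters left out ...]
 150  148  155  155  157  160  162  166  169  175  169   75   60   64]
 [ 139  139  145  144  155  149  154 1049  161  158  168  172  171  173]
 [ 128  128  130  136  138  142  146  144  148  154  156  159  160  165]
 [ 115  122  123  125  134  130  139  137  144  147  150  151  157  155]
 [ 110  116  114  116  121  123  127  134  132  136  140  142  142  146]
 [ 102  101  105  109  114  116  119  121  122  127  133  133  135  133]
 [  91   93   96   98  104  107  108  112  115  119  119 1049  127  125]]
721 [ 0.47361001 -0.31633915  0.16602751] [ 0.65901572 -0.13009995  0.17737608]
shield ((566.2122192382812, -223.63568115234375), (160.65235900878906, 160.54969787597656), 78.36356353759766)
```

```bash
python3 - <<'E'
from h import *
from scipy.optimize import least_squares
def fit(P,r):
    f=least_squares(lambda q:np.hypot(P[:,0]-q[0],P[:,1]-q[1])-r,P[:,:2].mean(0),loss="soft_l1",f_scale=.002);return np.round(f.x,4),len(P),round(float(np.std(f.fun)),4)
for n,box in(("top",(200,236,364,400)),("side",(155,200,290,330))):
    D=np.load(n+"0.npz");C=cloud(n,D["d"]);a,b,c,d=box
    P=C[a:b,c:d].reshape(-1,3)
    m=(P[:,2]>.130)&(P[:,2]<.138)&(np.hypot(P[:,0]-.57,P[:,1]+.223)<.032)
    print(n,fit(P[m],.020),P[m].mean(0))
    m=(P[:,2]>.09)&(P[:,2]<.130)&(np.hypot(P[:,0]-.57,P[:,1]+.223)<.032)
    print(n,"wall",fit(P[m],.021))
D=np.load("top0.npz")
c=cv2.resize(D["p"][195:245,355:405],None,fx=12,fy=12,interpolation=0);cv2.imwrite("pics/bk.png",c[:,:,::-1])
u=proj("top",[[.57,-.223,.134],[.57+.02,-.223,.134],[.57,-.203,.134]]);print(u)
# tubes: bottle sides, lateral check from side view
D=np.load("side0.npz");C=cloud("side",D["d"]);P=C.reshape(-1,3)
for x,y in((.5089,.3525),(.5051,.2677),(.5014,.1832),):
    m=(P[:,2]>.07)&(P[:,2]<.122)&(np.hypot(P[:,0]-x,P[:,1]-y)<.032);print("bottle side",fit(P[m],.022))
    m=(P[:,2]>.124)&(P[:,2]<.131)&(np.hypot(P[:,0]-x,P[:,1]-y)<.032);print(P[m].mean(0))
E
```

```text
top (array([ 0.5696, -0.2224]), 44, 0.0007) [ 0.56915614 -0.22250292  0.1337996 ]
top wall (array([ 0.5695, -0.2219]), 125, 0.0007)
side (array([ 0.568, -0.224]), 21, 0.0017) [ 0.56735438 -0.22679613  0.13287217]
side wall (array([ 0.5686, -0.2243]), 45, 0.0028)
[[383.96039199 216.97269896]
 [383.9010156  209.11903563]
 [375.98454709 216.77203569]]
bottle side (array([0.5082, 0.3527]), 177, 0.0014)
[0.50695795 0.35496811 0.12626641]
bottle side (array([0.5045, 0.2678]), 182, 0.0015)
[0.50382076 0.27069875 0.12667048]
bottle side (array([0.5007, 0.182 ]), 162, 0.0021)
[0.49920439 0.18480182 0.12654406]
```

View pics/bk.png

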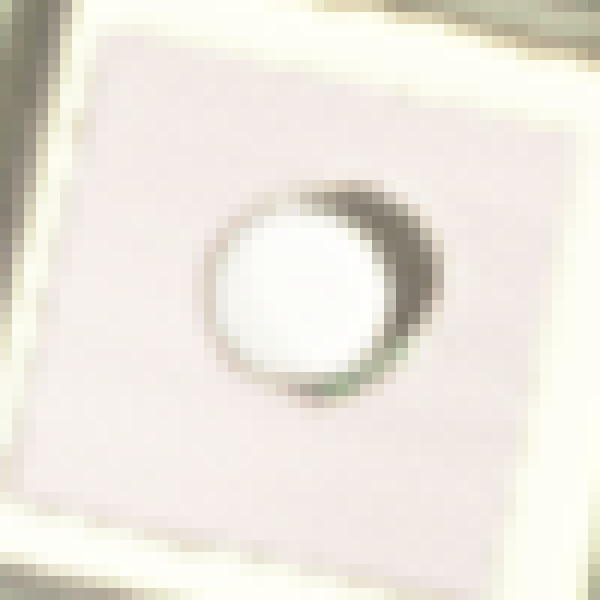

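servo_tool:
  targets: [40, -20, 20, -0.1, 85, 80, -40, 30, -0.22, 85, 115, -60, 30, -0.34, 85, 150, -85, 30, -0.46, 85, 190, -110, 30, -0.58, 85, 225, -130, 30, -0.7, 85, 265, -150, 30, -0.82, 85, 300, -175, 30, -0.94, 85, 338, -197, 30, -1.06, 85, 338, -197, 30, -1.18, 85]

```text
clock: 0.93
eef_pos: [0.5123, 0.349, 0.2535]
ee_rot: [2.128, 2.308, -0.001]
wrist_force: [0.6, 0.1, -0.1]
gripper_width: 0.995
```

servo_tool:
  targets: [0, 0, 0, -0.12, 85, 0, 0, 0, -0.13, 85, 0, 0, 0, -0.13, 85, 0, 0, 0, -0.13, 85]

```text
clock: 1.27
eef_pos: [0.5076, 0.3526, 0.2541]
ee_rot: [-2.262, -2.18, 0.001]
wrist_force: [-0.7, -1.0, 0.2]
gripper_width: 0.995
```

```bash
cat >> h.py <<'E'
from scipy.spatial.transform import Rotation as Ro
def st():
    s=read_state();M=Ro.from_rotvec(s["ee_rot"]).as_matrix()
    print("t",round(float(s["clock"]),2),"tcp",np.round(s["eef_pos"],4),"y",np.round(M[:,1],3),"z",np.round(M[:,2],3),"F",np.round(s["wrist_force"],2),"T",np.round(s["ft_torque"],3),"w",round(float(s["gripper_width"]),3),"q",np.round(s["q"],2))
E
python3 -c "from h import *;st()"
```

```text
t 1.27 tcp [0.5076 0.3526 0.2541] y [ 0.999 -0.037 -0.001] z [-0.001 -0.    -1.   ] F [-0.69 -0.98  0.25] T [-0.012  0.024 -0.011] w 0.995 q [0.49 0.33 1.36 0.   1.46 0.53]
```

servo_tool:
  targets: [1, 0, -40, 0, 85, 1, 0, -75, 0, 85, 1, 0, -105, 0, 85, 1, 0, -130, 0, 85, 1, 0, -148, 0, 85, 1, 0, -158, 0, 85, 1, 0, -158, 0, 85, 1, 0, -158, 0, 85, 1, 0, -158, 0, 85, 1, 0, -158, 0, 85]

```text
clock: 2.1
eef_pos: [0.5103, 0.353, 0.0981]
ee_rot: [2.264, 2.177, 0.005]
wrist_force: [-1.3, -0.6, -0.3]
gripper_width: 0.994
```

```bash
python3 - <<'E'
from h import *
st()
for n in("side","top"):
    p,d=camera(n)
    x,y,w,h=(190,150,200,200) if n=="side" else (60,130,240,200)
    cv2.imwrite(f"pics/{n}1.png",cv2.resize(p[y:y+h,x:x+w],None,fx=3,fy=3,interpolation=2)[:,:,::-1])
st()
E
```

```text
t 2.1 tcp [0.5103 0.353  0.0981] y [ 0.999 -0.039  0.003] z [ 0.003  0.002 -1.   ] F [-1.31 -0.63 -0.27] T [ 0.019 -0.003  0.011] w 0.994 q [ 0.49  0.43  1.59 -0.    1.11  0.53]
t 2.2 tcp [0.5101 0.3526 0.0978] y [ 0.999 -0.04   0.002] z [ 0.002  0.001 -1.   ] F [ 0.71  0.52 -0.01] T [-0.013  0.    -0.047] w 0.994 q [ 0.49  0.43  1.59 -0.    1.11  0.53]
```

View pics/side1.png

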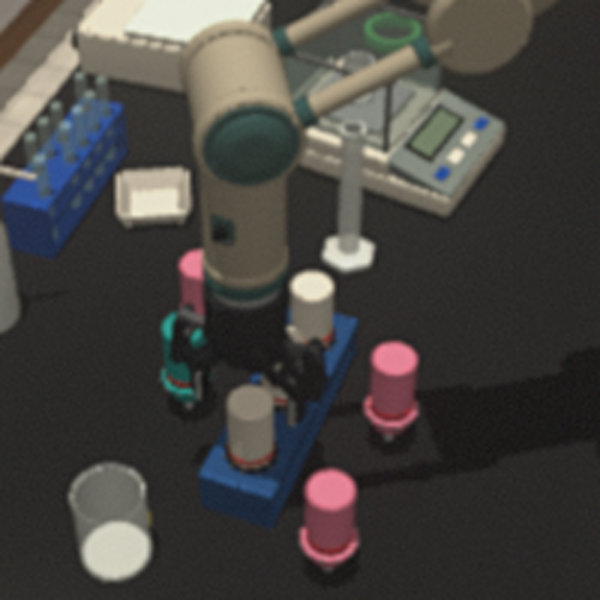

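```bash
python3 - <<'E'
from h import *
print(proj("side",[[.17,.549,.223],[.17,.549,.28]]),proj("top",[[.17,.549,.223]]))
X=[[.5101,.3526,.084],[.5101,.3526,.15],[.455,.355,.084],[.565,.350,.084],[.5087,.3526,.127],[.505,.2677,.127]]
print((proj("side",X)-[190,150])*3); print((proj("top",X)-[60,130])*3)
s,d=camera("side");C=cloud("side",d)
# dark gripper points
P=C[230:300,240:310].reshape(-1,3)
for v in range(240,300,8): print(v,[tuple(np.round(C[v,u]*1000).astype(int)) for u in range(244,304,10)])
E
```

```text
[[387.90948445 354.61791579]
 [392.21356996 339.49955993]] [[ 39.9995171  386.95698862]]
[[247.98833651 427.99368932]
 [246.48291187 381.61038733]
 [301.67067017 444.07645063]
 [195.92873415 412.11921527]
 [248.41893402 398.51248226]
 [281.03359327 337.77802476]]
[[307.19165797 317.75230247]
 [281.4919543  313.43090635]
 [300.09063723 380.39514554]
 [314.34105033 256.25949296]
 [290.71343666 316.64940462]
 [390.11081992 323.47858256]]
240 [(np.int64(716), np.int64(88), np.int64(-2)), (np.int64(628), np.int64(197), np.int64(120)), (np.int64(516), np.int64(385), np.int64(319)), (np.int64(490), np.int64(383), np.int64(324)), (np.int64(472), np.int64(361), np.int64(310)), (np.int64(505), np.int64(167), np.int64(129))]
248 [(np.int64(700), np.int64(127), np.int64(-1)), (np.int64(627), np.int64(203), np.int64(90)), (np.int64(517), np.int64(386), np.int64(292)), (np.int64(490), np.int64(384), np.int64(298)), (np.int64(473), np.int64(357), np.int64(278)), (np.int64(495), np.int64(200), np.int64(128))]
256 [(np.int64(684), np.int64(164), np.int64(-1)), (np.int64(560), np.int64(356), np.int64(
[... 909 characters left out ...]
np.int64(509), np.int64(342), np.int64(127)), (np.int64(470), np.int64(368), np.int64(168)), (np.int64(442), np.int64(369), np.int64(180))]
288 [(np.int64(629), np.int64(296), np.int64(-2)), (np.int64(598), np.int64(287), np.int64(0)), (np.int64(567), np.int64(280), np.int64(4)), (np.int64(499), np.int64(368), np.int64(126)), (np.int64(494), np.int64(297), np.int64(50)), (np.int64(468), np.int64(281), np.int64(41))]
296 [(np.int64(615), np.int64(330), np.int64(3)), (np.int64(586), np.int64(318), np.int64(0)), (np.int64(540), np.int64(347), np.int64(52)), (np.int64(498), np.int64(375), np.int64(99)), (np.int64(214), np.int64(1115), np.int64(1049)), (np.int64(467), np.int64(281), np.int64(4))]
```

View pics/top1.png

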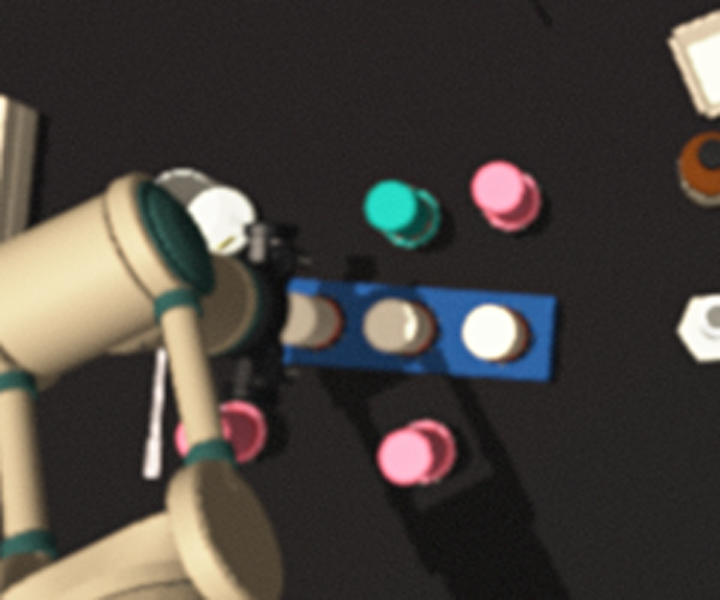

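The gripper straddles bottle A: the fingers are on either side of it at about crop (195,400) and (300,415), with the white top between them. Closing now.

servo_tool:
  targets: [0, 0, 0, 0, 60, 0, 0, 0, 0, 40, 0, 0, 0, 0, 40, 0, 0, 0, 0, 40, 0, 0, 0, 0, 40, 0, 0, 0, 0, 40, 0, 0, 0, 0, 40, 0, 0, 0, 0, 40]

```text
clock: 2.92
eef_pos: [0.5092, 0.3522, 0.0969]
ee_rot: [-2.265, -2.177, -0.0]
wrist_force: [-2.3, -1.0, 5.6]
gripper_width: 0.492
```

```bash
cat >> h.py <<'E'
def wz(n=6):
    F=[];E=[]
    for i in range(n):
        s=read_state();F.append(s["wrist_force"]);E.append(s["effort"]);camera("top")
    F=np.array(F);print("F mean",np.round(F.mean(0),2),"std",np.round(F.std(0),2),"eff",np.round(np.mean(E,0)[:3],2))
E
python3 -c "from h import *;st();wz()"
```

```text
t 2.92 tcp [0.5092 0.3522 0.0969] y [ 0.999 -0.04   0.   ] z [ 0.  0. -1.] F [-2.31 -1.03  5.61] T [-0.112  0.328 -0.011] w 0.492 q [0.49 0.43 1.6  0.   1.11 0.53]
F mean [-2.18 -0.7   5.  ] std [0.55 0.63 0.53] eff [ -0.49 -44.53 -21.  ]
```

servo_tool:
  targets: [0, 0, 3, 0, 40, 0, 0, 6, 0, 40, 0, 0, 9, 0, 40, 0, 0, 9, 0, 40, 0, 0, 9, 0, 40, 0, 0, 9, 0, 40, 0, 0, 9, 0, 40, 0, 0, 9, 0, 40]

```text
clock: 3.88
eef_pos: [0.5093, 0.3521, 0.1051]
ee_rot: [-2.265, -2.177, 0.001]
wrist_force: [-0.1, -0.7, -5.1]
gripper_width: 0.491
```

```bash
python3 -c "from h import *;st();wz(10)"
```

```text
t 3.88 tcp [0.5093 0.3521 0.1051] y [ 0.999 -0.04  -0.   ] z [-0. -0. -1.] F [-0.12 -0.66 -5.1 ] T [ 0.029 -0.002  0.021] w 0.491 q [ 0.49  0.43  1.58 -0.    1.13  0.53]
F mean [ 0.05 -0.1  -4.17] std [0.44 0.33 0.6 ] eff [ -0.   -50.29 -23.38]
```

Bottle A weighs about 4.2 N while still inside its hole, which fits a full bottle. I'll lift it clear and weigh it again in free air.

servo_tool:
  targets: [0, 0, 15, 0, 40, 0, 0, 35, 0, 40, 0, 0, 60, 0, 40, 0, 0, 90, 0, 40, 0, 0, 120, 0, 40, 0, 0, 150, 0, 40, 0, 0, 180, 0, 40, 0, 0, 205, 0, 40, 0, 0, 221, 0, 40, 0, 0, 226, 0, 40]

```text
clock: 5.22
eef_pos: [0.5104, 0.3528, 0.3352]
ee_rot: [2.264, 2.175, 0.01]
wrist_force: [0.5, -0.1, -4.5]
gripper_width: 0.491
```

servo_tool:
  targets: [0, 0, 0, 0, 40, 0, 0, 0, 0, 40, 0, 0, 0, 0, 40, 0, 0, 0, 0, 40]

```text
clock: 5.55
eef_pos: [0.5087, 0.3519, 0.3293]
ee_rot: [-2.265, -2.176, 0.005]
wrist_force: [-0.6, -0.5, -4.4]
gripper_width: 0.49
```

```bash
python3 - <<'E'
from h import *
st();wz(10)
for n in("side","top"):
    p,d=camera(n);np.savez(n+"2.npz",p=p,d=d);cv2.imwrite(f"pics/{n}2.png",p[:,:,::-1])
E
```

```text
t 5.55 tcp [0.5087 0.3519 0.3293] y [ 0.999 -0.04  -0.003] z [-0.003 -0.002 -1.   ] F [-0.61 -0.47 -4.37] T [ 0.036 -0.017 -0.013] w 0.49 q [ 0.49  0.31  1.2  -0.    1.63  0.53]
F mean [-0.06 -0.11 -4.34] std [0.46 0.33 0.61] eff [  0.   -47.74 -27.86]
```

View pics/side2.png

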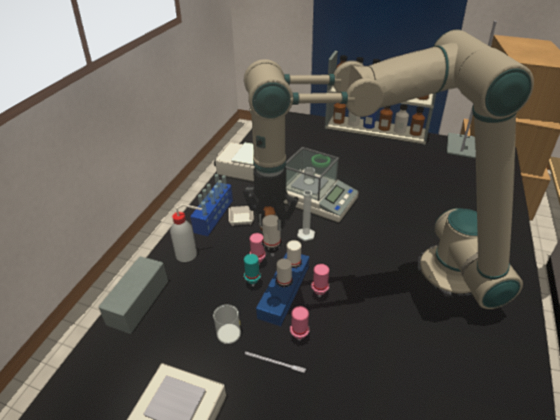

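The free-air weight is 4.3 N, or about 0.44 kg, so A is the full bottle. It hangs at about (271,240) in the side view, and the other two still stand in the rack. Next I'll measure how it sits in the grip.

```bash
cat >> h.py <<'E'
from scipy.optimize import least_squares
def bott(d,tcp,n="side"):
    C=cloud(n,d);P=C.reshape(-1,3);hs=np.hypot(P[:,0]-tcp[0],P[:,1]-tcp[1])<.034
    out=[]
    for lo,hi,r in((-.035,.0-.018,.022),(-.06,-.047,None)):
        pass
    m=hs&(P[:,2]>tcp[2]-.14)&(P[:,2]<tcp[2]+.06)
    Q=P[m]; 
    b=Q[(Q[:,2]>tcp[2]-.040)&(Q[:,2]<tcp[2]-.016)]
    f=least_squares(lambda q:np.hypot(b[:,0]-q[0],b[:,1]-q[1])-.022,b[:,:2].mean(0),loss="soft_l1",f_scale=.002)
    print("body fit",np.round(f.x,4),len(b),"std",np.round(f.fun.std(),4),"zmin",np.round(np.sort(Q[:,2])[:6],4),"zmax",np.round(np.sort(Q[:,2])[-3:],4))
    nz=Q[Q[:,2]<tcp[2]-.08];print("nozzle",np.round(nz.mean(0),4),len(nz))
    return Q
E
python3 - <<'E'
from h import *
s=read_state();t=s["eef_pos"];D=np.load("side2.npz")
Q=bott(D["d"],t)
X=[t+[0,0,-.091],t+[0,0,-.047],t+[0,0,.03]];print(proj("side",X))
p=D["p"][180:300,210:330];cv2.imwrite("pics/s2z.png",cv2.resize(p,None,fx=5,fy=5,interpolation=2)[:,:,::-1])
E
```

```text
body fit [0.5084 0.3524] 119 std 0.0012 zmin [0.2384 0.2417 0.2433 0.2438 0.2456 0.2456] zmax [0.3906 0.3908 0.3912]
nozzle [0.5072 0.3559 0.2449] 9
[[271.71544625 254.07475093]
 [271.33399922 241.95263172]
 [270.62156726 219.19480844]]
```

View pics/s2z.png

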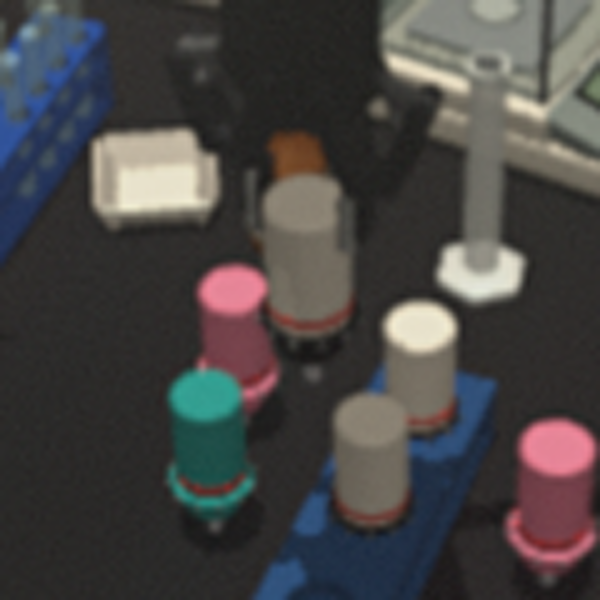

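servo_tool:
  targets: [1, -10, 0, 0, 40, 3, -30, 0, 0, 40, 6, -55, 0, 0, 40, 9, -82, 0, 0, 40, 12, -110, 0, 0, 40, 15, -138, 0, 0, 40, 18, -166, 0, 0, 40, 21, -194, 0, 0, 40, 24, -222, 0, 0, 40, 26, -250, 0, 0, 40]

```text
clock: 6.98
eef_pos: [0.5352, 0.1001, 0.3316]
ee_rot: [2.265, 2.176, -0.0]
wrist_force: [1.1, -1.6, -5.1]
gripper_width: 0.488
```

servo_tool:
  targets: [3, -28, 0, 0, 40, 6, -56, 0, 0, 40, 9, -84, 0, 0, 40, 12, -112, 0, 0, 40, 15, -140, 0, 0, 40, 18, -168, 0, 0, 40, 21, -196, 0, 0, 40, 25, -224, 0, 0, 40, 28, -252, 0, 0, 40, 30, -274, 0, 0, 40]

```text
clock: 7.82
eef_pos: [0.5649, -0.1749, 0.3314]
ee_rot: [2.266, 2.174, -0.002]
wrist_force: [0.5, -0.2, -4.5]
gripper_width: 0.489
```

servo_tool:
  targets: [2, -20, 0, 0, 40, 3, -34, 0, 0, 40, 4, -44, 0, 0, 40, 4, -50, 0, 0, 40, 4, -50, 0, 0, 40, 4, -50, 0, 0, 40, 4, -50, 0, 0, 40]

```text
clock: 8.4
eef_pos: [0.5693, -0.2206, 0.3315]
ee_rot: [-2.264, -2.177, -0.001]
wrist_force: [0.8, -0.7, -3.2]
gripper_width: 0.493
```

```bash
python3 - <<'E'
from h import *
st()
for n in("side","top"):
    p,d=camera(n);np.savez(n+"3.npz",p=p,d=d);cv2.imwrite(f"pics/{n}3.png",p[:,:,::-1])
st();bott(np.load("side3.npz")["d"],read_state()["eef_pos"])
t=read_state()["eef_pos"];print(proj("side",[t-[0,0,.091],[.569,-.2225,.134]]))
p=np.load("side3.npz")["p"][100:220,240:360];cv2.imwrite("pics/s3z.png",cv2.resize(p,None,fx=5,fy=5,interpolation=2)[:,:,::-1])
E
```

```text
t 8.4 tcp [ 0.5693 -0.2206  0.3315] y [ 0.999 -0.039  0.   ] z [ 0.     0.001 -1.   ] F [ 0.78 -0.69 -3.2 ] T [0.024 0.026 0.022] w 0.493 q [-0.48  0.29  1.22  0.    1.63 -0.45]
t 8.5 tcp [ 0.5694 -0.2207  0.3316] y [ 0.999 -0.039  0.   ] z [ 0.  0. -1.] F [-0.48 -0.63 -4.5 ] T [ 0.012 -0.015  0.004] w 0.495 q [-0.48  0.29  1.22  0.    1.63 -0.45]
body fit [ 0.5672 -0.2193] 67 std 0.0022 zmin [0.2396 0.2412 0.2443 0.245  0.2475 0.2481] zmax [0.3895 0.3901 0.3904]
nozzle [ 0.5672 -0.2181  0.2454] 8
[[309.44567187 145.59478316]
 [308.81050395 169.58767012]]
```

View pics/s3z.png

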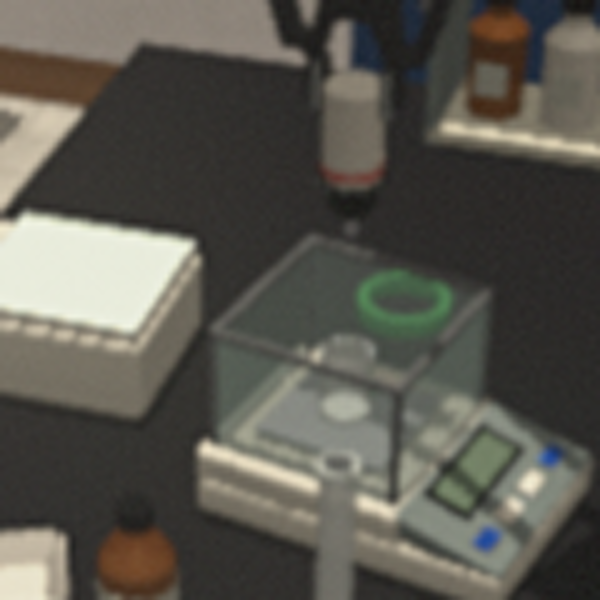

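View pics/top3.png

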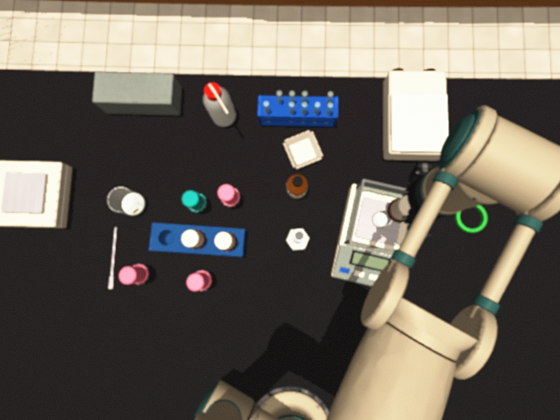

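Over the beaker, the nozzle shows at about full pixel (310,146), as predicted, and the beaker rim is at (309,169). I'll shift 2 mm in y and lower in stages.

servo_tool:
  targets: [0, -2, -10, 0, 40, 0, -2, -25, 0, 40, 0, -2, -40, 0, 40, 0, -2, -55, 0, 40, 0, -2, -67, 0, 40, 0, -2, -75, 0, 40, 0, -2, -75, 0, 40, 0, -2, -75, 0, 40, 0, -2, -75, 0, 40]

```text
clock: 9.25
eef_pos: [0.5699, -0.2239, 0.2571]
ee_rot: [2.264, 2.176, 0.001]
wrist_force: [0.2, -0.2, -4.6]
gripper_width: 0.495
```

```bash
cat > chk.py <<'E'
from h import *
import sys
k=sys.argv[1];st()
for n in("side","top"):
    p,d=camera(n);np.savez(f"{n}{k}.npz",p=p,d=d)
    t=read_state()["eef_pos"];print(n,"tip pred",proj(n,[t-[0,0,.091]]),"mouth",proj(n,[[.569,-.2225,.134]]))
    x,y=(250,110) if n=="side" else (330,160)
    cv2.imwrite(f"pics/{n}{k}.png",cv2.resize(p[y:y+100,x:x+100],None,fx=6,fy=6,interpolation=2)[:,:,::-1])
    bott(d,t,n)
st()
E
python3 chk.py 4
```

```text
t 9.25 tcp [ 0.5699 -0.2239  0.2571] y [ 0.999 -0.04   0.002] z [ 0.002 -0.001 -1.   ] F [ 0.2  -0.22 -4.57] T [-0.015 -0.011 -0.013] w 0.495 q [-0.49  0.32  1.37  0.    1.46 -0.45]
side tip pred [[308.93392609 162.18672627]] mouth [[308.81050395 169.58767012]]
body fit [ 0.5695 -0.2243] 68 std 0.0025 zmin [0.1177 0.1177 0.1185 0.1194 0.1195 0.1196] zmax [0.3159 0.3165 0.3166]
nozzle [ 0.5682 -0.2304  0.1309] 58
top tip pred [[387.52300616 215.64582571]] mouth [[383.76384091 217.36147387]]
body fit [ 0.5699 -0.2221] 61 std 0.0012 zmin [0.1179 0.1182 0.119  0.1197 0.1207 0.1224] zmax [0.3139 0.3144 0.3149]
nozzle [ 0.5639 -0.2098  0.1294] 41
t 9.35 tcp [ 0.57   -0.224   0.2574] y [ 0.999 -0.04   0.002] z [ 0.002 -0.001 -1.   ] F [-1.19  0.55 -4.61] T [-0.021  0.023  0.074] w 0.489 q [-0.49  0.32  1.37  0.    1.46 -0.45]
```

View pics/side4.png

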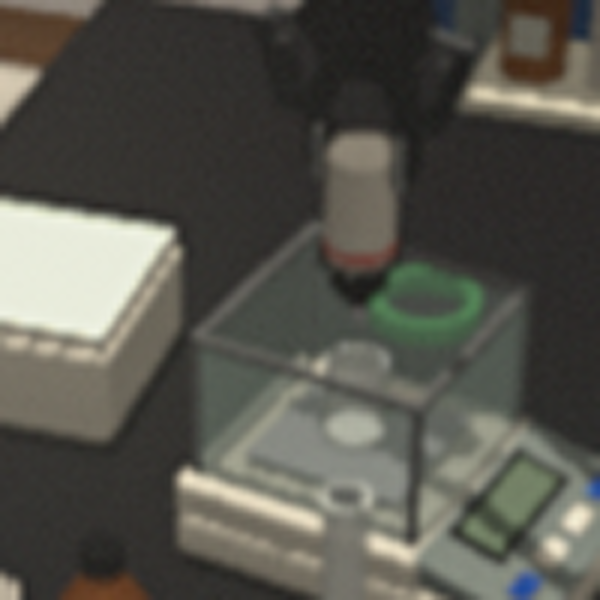

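View pics/top4.png

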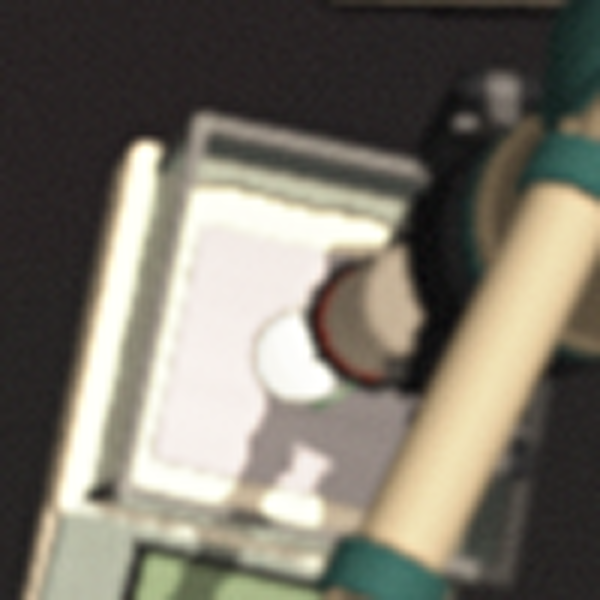

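servo_tool:
  targets: [0, 1, -5, 0, 40, 0, 1, -10, 0, 40, 0, 1, -15, 0, 40, 0, 1, -19, 0, 40, 0, 1, -21, 0, 40, 0, 1, -21, 0, 40, 0, 1, -21, 0, 40, 0, 1, -21, 0, 40, 0, 1, -21, 0, 40, 0, 1, -21, 0, 40]

```text
clock: 10.18
eef_pos: [0.5695, -0.2229, 0.2356]
ee_rot: [2.265, 2.176, 0.0]
wrist_force: [-0.7, -0.1, -4.9]
gripper_width: 0.491
```

```bash
python3 chk.py 5
```

```text
t 10.18 tcp [ 0.5695 -0.2229  0.2356] y [ 0.999 -0.04   0.001] z [ 0.001 -0.    -1.   ] F [-0.65 -0.13 -4.91] T [ 0.054 -0.032  0.042] w 0.491 q [-0.49  0.33  1.4   0.    1.41 -0.45]
side tip pred [[308.79395568 167.20250996]] mouth [[308.81050395 169.58767012]]
body fit [ 0.5691 -0.224 ] 66 std 0.0025 zmin [0.1075 0.1095 0.1097 0.1124 0.1125 0.1126] zmax [0.2934 0.2945 0.2947]
nozzle [ 0.5686 -0.2314  0.1274] 70
top tip pred [[384.89270969 216.75910121]] mouth [[383.76384091 217.36147387]]
body fit [ 0.5696 -0.2209] 54 std 0.0012 zmin [0.0962 0.0963 0.0967 0.0967 0.0976 0.0979] zmax [0.2935 0.2941 0.2951]
nozzle [ 0.5626 -0.209   0.1166] 69
t 10.28 tcp [ 0.5694 -0.2228  0.2355] y [ 0.999 -0.04   0.   ] z [ 0. -0. -1.] F [-0.5   0.21 -4.65] T [-0.016  0.015  0.032] w 0.492 q [-0.49  0.33  1.4   0.    1.41 -0.45]
```

View pics/side5.png

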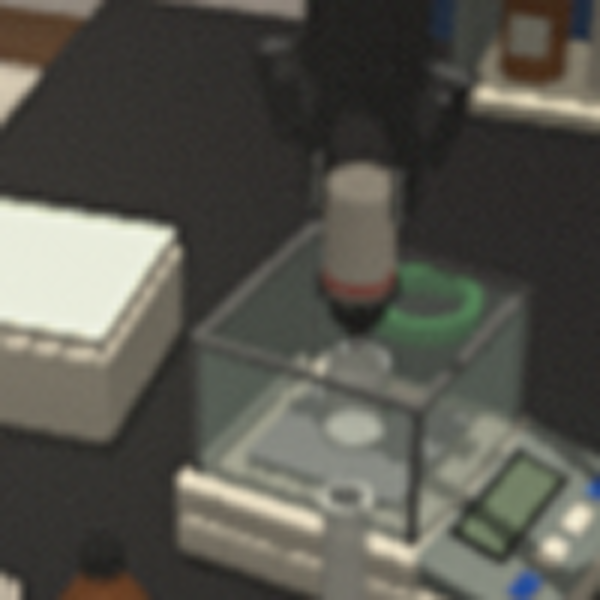

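View pics/top5.png

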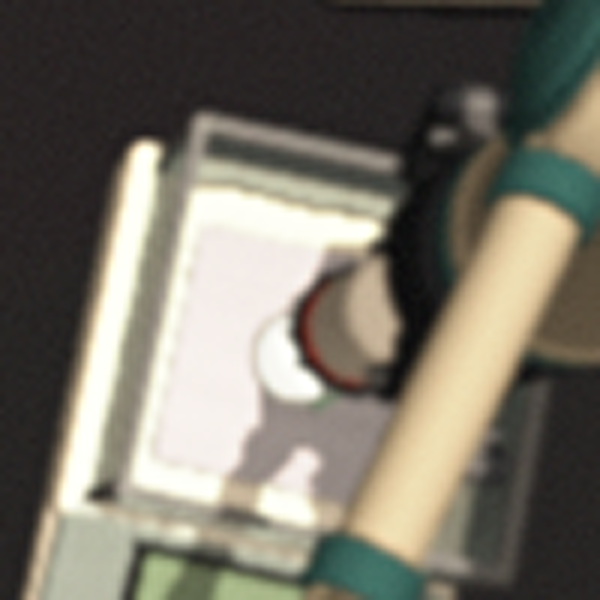

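```bash
python3 - <<'E'
from h import *
D=np.load("side5.npz");t=np.array([.5694,-.2228,.2355])
X=[t+[0,0,.030],t+[0,0,-.042],t+[0,0,-.091]]
print((proj("side",X)-[250,110])*6)
p=D["p"];cv2.imwrite("pics/s5z.png",cv2.resize(p[130:185,285:335],None,fx=11,fy=11,interpolation=0)[:,:,::-1])
C=cloud("side",D["d"]);P=C.reshape(-1,3)
m=(np.hypot(*(P[:,:2]-t[:2]).T)<.02)&(P[:,2]>.25)&(P[:,2]<.275);print("top z",np.round(np.percentile(P[m][:,2],[10,50,90]),4))
Pt=cloud("top",np.load("top5.npz")["d"]).reshape(-1,3);P0=cloud("top",np.load("top0.npz")["d"]).reshape(-1,3)
for x,y in((.505,.2677),(.501,.1827)):
    for Q in(P0,Pt):
        m=(np.hypot(Q[:,0]-x,Q[:,1]-y)<.035)&(Q[:,2]>.12)&(Q[:,2]<.135);print(np.round(Q[m].mean(0),4),m.sum())
E
```

```text
[[358.86450745 176.21840577]
 [355.26457667 277.45565236]
 [352.89010759 343.35327075]]
top z [0.2581 0.2624 0.266 ]
[0.5052 0.2677 0.1273] 232
[0.5049 0.2676 0.1273] 234
[0.5014 0.1831 0.1273] 232
[0.5012 0.1831 0.1274] 234
```

View pics/s5z.png

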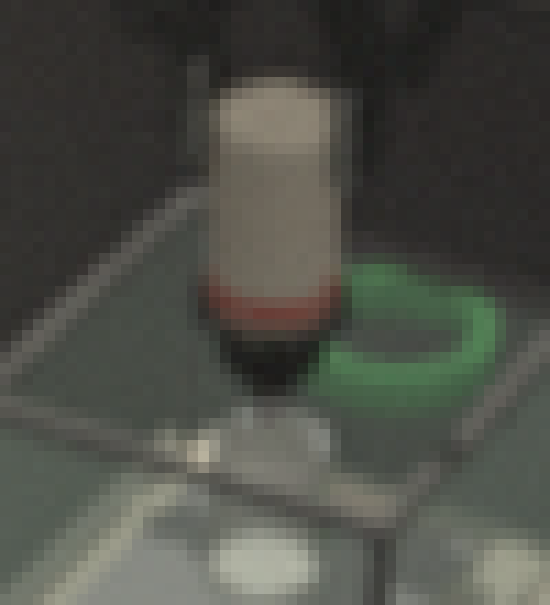

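The last checks agree. The bottle top appears at (309.7,140.2) against a prediction of (309.8,139.4), and the spent bottles haven't moved. Handing in.

```bash
python3 -c "
from h import *
st();print(sign_off());st()"
```

```text
t 10.28 tcp [ 0.5694 -0.2228  0.2355] y [ 0.999 -0.04   0.   ] z [ 0. -0. -1.] F [-0.5   0.21 -4.65] T [-0.016  0.015  0.032] w 0.492 q [-0.49  0.33  1.4   0.    1.41 -0.45]
the job is handed in; nothing more can be done
None
the job is handed in; nothing more can be done
```

The full bottle is held upright over the small beaker, with its nozzle about 8–10 mm above the rim, and the job is handed in at 10.3 s of the 64 s allowed.

- **Finding the full one:** I started with the bottle at the end of the rack farthest from the balance. It weighed 4.2 N inside its hole and 4.3 N lifted clear, or roughly 0.44 kg, so it is the full one. I did not touch or weigh the other two.
- **Getting there:** I carried the bottle above the cylinder and shield, then lowered it in two stages. The wrist force stayed close to the bottle's weight (last reading 4.65 N), with no sign of contact.
- **Position:** the nozzle is about 0.5 mm from the measured beaker axis horizontally, going by the arm position. The two cameras put the bottle within about 2 mm of the axis.
- **Spent bottles:** both are still upright in the rack and moved by less than 0.5 mm.
- **Small disagreements:** the side view put the bottle's top up to 3 mm lower than the arm position implies, which is why the height is given as a range. I could not see the nozzle tip itself against the glass in the last picture, so its height comes from the grasp geometry. That geometry matched the visible tip within about 2 pixels at the three earlier poses.

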